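Clamp a tempeh mould in the screw press

TASK

Slide the wooden mould gently along the press bed until it is fully home against the back stop, then tighten the red knob clockwise until it starts to bite on the mould, give it one further quarter turn and no more, and let go. Leave the things standing around the press where they are.

Things in the scene. Friction and masses are not known exactly. Their poses are not given: they have to be found in the camera images.
- press: Fixed screw press. Origin on the table below the screw axis; +x = way the mould slides in, z up. Bed top 20 mm up, x -240 to +90, y +-95. Guide rails 22 mm tall, 104 mm apart, x 0 to 66, flared lead-ins x -36 to 0 (mouth about 135 mm wide). Grey crossbeam over the screw: x +-21, y +-95, 103 to 125 mm above the table, on posts at y +-80. Black rubber pad, 48 mm across, hangs below it.
- backstop: Wooden stop bar across the far end of the bed, 30 mm tall; its near face is at press x = +60 mm. With the mould against it, the mould's centre is right below the screw.
- spindle: Carries knob, screw and pad; origin on the screw axis at the red bar's underside; sinks 2.4 mm per rad of clockwise turn. Pad starts 2 to 9 mm above the mould, unknown each run; it is sprung and turns with the knob. On meeting the mould the torque jumps within about 10 degrees from 0.07 to 0.3 N m (0.2 held still), then grows slowly, to 0.45 a quarter turn on. It stays when let go.
- knob (a joint): Knob angle in rad, growing as it is turned clockwise seen from above (tightening). It starts between 0 and 0.6. Where the pad meets the mould differs from run to run.
- knob_grip (a point): Centre of the red knob bar: 56 mm long (own x axis), 16 mm thick (y), 36 mm tall (18 mm above and below). About 188 mm above the table; sinks 2.4 mm per rad. Below the bar 45 mm are free down to the beam at first, at least 28 mm when tight. Grip it from above across its thickness; it takes several grips to tighten.
- mould_grip (a point): Centre of the mould's blue grip fin: 30 mm long (mould x), 20 mm thick (mould y), 52 mm tall, top 18 mm above this point; stands on a 12 mm thick tongue at the near end, 100 mm before the mould's centre. Axes are the mould's.
- mould_center (a point): Centre of the closed wooden mould, a box 120 x 100 x 50 mm, 0.4 to 0.65 kg, lying on the bed; x axis towards the back stop. Starts 90 to 115 mm short of home, skewed up to 0.1 rad. Home: its centre is on the screw axis (press x = y = 0, 2 mm play each side in the guides).
- dipper: Bystander: pink plastic cup, 84 mm wide, 60 mm tall, with a handle; origin at its underside.
- starter_jar: Bystander: amber jar, 60 mm wide, 85 mm tall; origin at its underside.
- spare_mould: Bystander: a second, darker mould box 120 x 100 x 50 mm without a fin, on the table; origin at its underside.
Mind the look-alikes: they are no part of the job. Leave any green or grey look-alike of the part that bears mould_grip alone.

How it is judged:
On the way, in this order (a step that is already met when the one before it is completed fails the run):
1. the mould is home against the back stop (within 4 mm), the screw still off it (x of mould_center in the frame of press above -0.004 m and contact force between spindle and mould below 0.5 N), for 0.2 s.
2. the pad bites on the mould (contact force between spindle and mould above 10 N), for 0.2 s.
At the end, for the whole second after the job is handed in: The mould is within 5 mm of home against the back stop and at rest, and the pad presses on it with 32 to 40.8 N, which is what a quarter turn (give or take about 33 degrees) past the bite gives (25 N at the bite, 36 N a quarter turn later); the knob is let go and still (x of mould_center in the frame of press above -0.005 m and contact force between spindle and mould between 32 and 40.8 N and velocity of joint knob below 0.05 rad/s and linear speed of mould below 0.01 m/s); the robot touches nothing.
It fails at once if the press is overtightened (the pad presses on the mould with more than 49 N) (contact force between spindle and mould above 49 N).
It fails at once if the mould is rammed into the back stop (more than 40 N) (contact force between mould and backstop above 40 N).
It fails at once if a bystander is shifted by more than 20 mm (distance of any of dipper, starter_jar, spare_mould from where it was at the start of the episode above 0.02 m).
It also fails if it takes over 72 s, if anything falls off the work surface, if the arm or the gripper's body presses on something with over 40 N, if the wrist force passes 120 N, or if a joint passes its speed limit or range.

ROBOT

A 6-joint arm with a two-finger parallel gripper is mounted at the origin on the work surface. World frame = base frame: x ahead of the robot, y to its left, z up, the work surface at z = 0. Lengths are in m, angles in rad, forces in N, time in s.
With the tool pointing down it reaches from about 0.375 to 0.975 m from the base axis. Payload 3.8 kg.
Tool frame: the origin (TCP) lies at the very end of the fingers, on their centre line; the grasp point (between the pads) lies 19 mm behind it; z points along the fingers, y is the direction in which the jaws open and shut (so a half turn about z gives the same grasp; the last joint's range is limited). The gripper opens to 88 mm and grips with 3 to 60 N. Pads are 18 mm wide; open, the fingers measure 123 mm over their backs; the gripper's body (75 mm by 187 mm) begins 45 mm behind the grasp point.
Start: joints at [-1.344, 0.264, 1.604, -0, 1.274, -0.037], TCP at [0.176, -0.652, 0.239] pointing down, gripper open.
Joint ranges: [-2.63, 2.63], [-0.94, 2.18], [0.31, 2.57], [-1.31, 4.45], [0, 2.66], [-2.55, 2.55]. Speed limits (rad/s): [2.57, 2.57, 3.14, 3.14, 3.14, 3.14].

INTERFACE

Orientations are given as a unit quaternion [w, x, y, z].
In Python, from plant import get_obs, cams, manip gives the robot as it stands.
- The arm moves only by the shell command python3 -m crank 'ROWS' [FORCE]. ROWS is JSON, a list of rows, each a list of 7 numbers: the shift along the world's x, y, z in m, then the turn, a rotation vector about the world's x, y, z in rad, then the closure, from 0 (fully open) to 1 (shut). A call has 1 to 12 rows; each row shifts and turns the commanded pose from where the row before left it; what a row does not reach is not made up. A row lasts 1/8 s, in which the tool goes at most 62.5 mm and 10.7 degrees, less where a joint would pass 70% of its speed; a pose out of reach is approached as far as the arm can. A call is refused whole if a number of a shift passes 0.0625 or a number of a turn 0.188, either way. A call with a gripper value outside its range is refused whole. The fingers move at their own pace and stop on an object; FORCE is the grip in N (left out, the last holds). Time passes only in rows, so rows that do not move let the fingers close. It gives the time, the measured TCP pose, the force and the opening at its end, in the units of the state.
- get_obs(): the state, without advancing time (a new reading comes with each control period).
- cams.read_camera(name): name is "scene" or "top"; returns a dict with "color" (400x640x3 uint8, blue, green, red), "depth" (400x640 float32, m along the optical axis (not along the pixel's ray), 0 where there is no reading), "K" (3x3 intrinsics, pixels), "D" ([k1, k2, p1, p2, k3] as OpenCV has them; the pictures are not rectified), "xyz" and "rotation" of the camera in the world. Camera axes: x right, y down, z forward; pixel columns grow to the right and rows downward; lengths in m; the calibration is good to about 2 mm. A picture is of the moment at which its call begins.
- manip.sign_off(): hands the job in, once; it reports no verdict.
The state is a dict: "time_s": time; "qpos": joint angles; "joint_vel": joint speeds; "joint_torque": joint torques, N m; "ee_pos": TCP position; "tcp_rot": TCP orientation; "ft_force": force on the tool from outside, world axes, zero at the start; "ft_torque": the same for the moment, N m; "gripper_width": finger opening in m.
Only numpy, scipy, OpenCV 4.12 (cv2) and the standard library are available. Lean on these libraries where they do the work, as an engineer would, in place of code of your own. Each camera call takes 0.05 s, during which the arm holds its last target.

## Working session

There is one attempt and no reset: what is moved stays moved. The work goes in short steps, Python scripts to look and compute and a shell command to move; the robot and the scene stay as the last step left them, time stands still between calls to the robot, and variables do not carry over. Pictures are saved under pics/ and viewed, and the job is handed in when it is done.

```bash
ls; mkdir -p pics
python3 - <<'E'
from plant import get_obs, cams, manip
import cv2
print(get_obs())
for n in("scene","top"):
    r=cams.read_camera(n); cv2.imwrite(f"pics/{n}0.png",r["color"]); print(n,r["K"],r["D"],r["xyz"],r["rotation"])
E
```

```text
pics
{'time_s': 0.0, 'qpos': array([-1.34390140e+00,  2.64724731e-01,  1.60532309e+00,  2.30201227e-05,
        1.27368544e+00, -3.69119366e-02]), 'joint_vel': array([-0.00095374,  0.0010811 , -0.00046495,  0.00078752, -0.00060703,
       -0.00154536]), 'joint_torque': array([-8.11002556e-04, -5.02110600e+01, -3.56875420e+01,  7.29049486e-02,
        2.93713761e-02, -1.90464357e-04]), 'ee_pos': array([ 0.17585534, -0.65098276,  0.23743464]), 'tcp_rot': array([-1.06652053e-03,  9.91313224e-01,  1.31517852e-01, -9.05642312e-05]), 'ft_force': array([-0.12837779,  0.48554262,  0.42731034]), 'ft_torque': array([-0.06247525,  0.01065935, -0.00708991]), 'gripper_width': 0.08821608995251029}
scene [[485.17087856   0.         316.53522254]
 [  0.         485.17087856 201.05153705]
 [  0.           0.           1.        ]] [-0.07451285  0.          0.          0.          0.        ] [ 1.16556935 -0.6074548   0.85226159] [-0.3956714   0.83506531  0.34433337 -0.16596564]
top [[373.53943942   0.         312.09817619]
 [  0.         373.53943942 202.71246669]
 [  0.           0.           1.        ]] [-0.04926913  0.          0.          0.          0.        ] [ 0.37362341 -0.0124492   1.17735364] [-0.06203016  0.70513582 -0.70484677  0.04611688]
```

View pics/scene0.png

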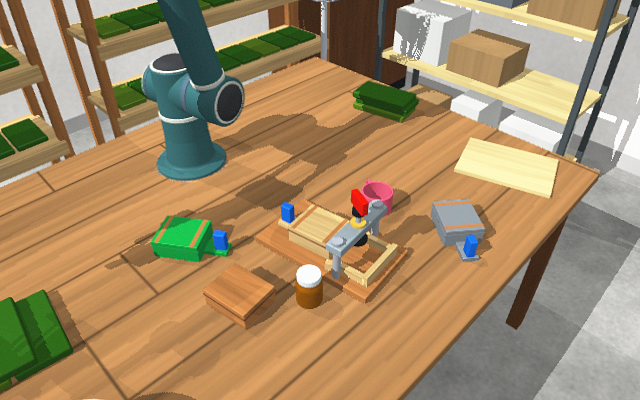

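View pics/top0.png

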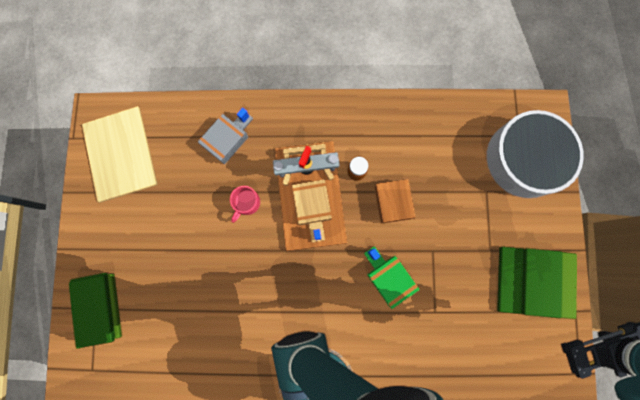

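The scene view shows the wooden mould with its blue fin at (287,213), the red knob at (359,203), the pink cup at (377,196) and the amber jar at (309,287). The look-alikes are the green mould (fin at 220,240) and the grey mould (fin at 470,247). In the top view the candidate fins are wooden (317,235), green (373,254) and grey (244,115). The one on the pale wooden box on the press bed fits the description. I'll confirm it in a crop and measure.

```bash
cat > h.py <<'E'
from plant import get_obs, cams, manip
import cv2, numpy as np
from scipy.spatial.transform import Rotation as R
def cam(n):
    r=cams.read_camera(n); q=np.array(r["rotation"]); r["R"]=R.from_quat(q[[1,2,3,0]]).as_matrix(); return r
def rays(r,px):
    u=cv2.undistortPoints(np.array(px,float).reshape(-1,1,2),np.array(r["K"]),np.array(r["D"])).reshape(-1,2)
    return np.c_[u,np.ones(len(u))]@r["R"].T
def plane(r,px,z):
    d=rays(r,px); o=np.array(r["xyz"]); return o+d*((z-o[2])/d[:,2])[:,None]
def cloud(r,m):
    v,u=np.nonzero(m&(r["depth"]>0)); return np.c_[u,v],np.array(r["xyz"])+rays(r,np.c_[u,v])*r["depth"][v,u][:,None]
def tri(ra,pa,rb,pb):
    a=rays(ra,[pa])[0];b=rays(rb,[pb])[0];oa=np.array(ra["xyz"]);ob=np.array(rb["xyz"])
    s=np.linalg.lstsq(np.c_[a,-b],ob-oa,rcond=None)[0]; p,q=oa+s[0]*a,ob+s[1]*b
    return (p+q)/2,np.linalg.norm(p-q)
def hsv(r): return cv2.cvtColor(r["color"],cv2.COLOR_BGR2HSV)
E
python3 - <<'E'
from h import *
np.set_printoptions(precision=4,suppress=True)
t=cam("top"); s=cam("scene")
cv2.imwrite("pics/tc.png",cv2.resize(t["color"][130:260,260:390],None,fx=4.5,fy=4.5,interpolation=cv2.INTER_CUBIC))
cv2.imwrite("pics/sc.png",cv2.resize(s["color"][170:310,245:425],None,fx=4.2,fy=4.2,interpolation=cv2.INTER_CUBIC))
for n,r in(("top",t),("scene",s)):
    H=hsv(r)
    blue=(H[...,0]>100)&(H[...,0]<125)&(H[...,1]>180)&(H[...,2]>60)
    red=((H[...,0]<6)|(H[...,0]>176))&(H[...,1]>215)&(H[...,2]>100)
    for nm,m in(("blue",blue),("red",red)):
        k,l,st,c=cv2.connectedComponentsWithStats(m.astype(np.uint8))
        for i in range(1,k):
            if st[i,4]<15: continue
            p,x=cloud(r,l==i)
            if len(x)==0: continue
            zt=np.percentile(x[:,2],95); top=x[x[:,2]>zt-.006]
            print(n,nm,st[i],c[i],"med",np.median(x,0),"ztop",zt,"topmean",top.mean(0),"n",len(top))
E
```

```text
top blue [238 109  10  13  83] [242.6506 114.7711] med [0.8324 0.2358 0.0568] ztop 0.06313854844817081 topmean [0.8348 0.2373 0.0605] n 40
top blue [314 230   6   9  42] [316.7143 234.2143] med [ 0.45   -0.0021  0.0805] ztop 0.08454358775504599 topmean [ 0.4492 -0.001   0.0814] n 36
top blue [368 249  12  11  81] [373.7284 254.0123] med [ 0.3922 -0.1703  0.06  ] ztop 0.06378150710921648 topmean [ 0.3932 -0.1703  0.0608] n 65
top red [300 146  11  21 115] [304.8174 156.7478] med [0.6488 0.0291 0.2046] ztop 0.20743960306695836 topmean [0.6508 0.03   0.2053] n 88
scene blue [281 202  13  21 219] [287.1735 211.9954] med [ 0.4576 -0.0091  0.064 ] ztop 0.07951770914011345 topmean [ 0.4534 -0.0042  0.0777] n 72
scene blue [212 231  16  19 236] [219.9788 239.9364] med [ 0.3995 -0.1761  0.042 ] ztop 0.061074597563657934 topmean [ 0.3964 -0.1736  0.0592] n 69
scene blue [463 235  15  22 233] [470.0773 245.5064] med [0.842  0.2319 0.0445] ztop 0.06091044376830403 topmean [0.839  0.2358 0.0591] n 73
scene red [351 189  17  28 298] [359.0503 202.1074] med [0.6599 0.0239 0.1957] ztop 0.2043901873101618 topmean [0.6561 0.028  0.2027] n 131
```

```bash
sleep 3
```

```text
(no output)
```

View pics/tc.png

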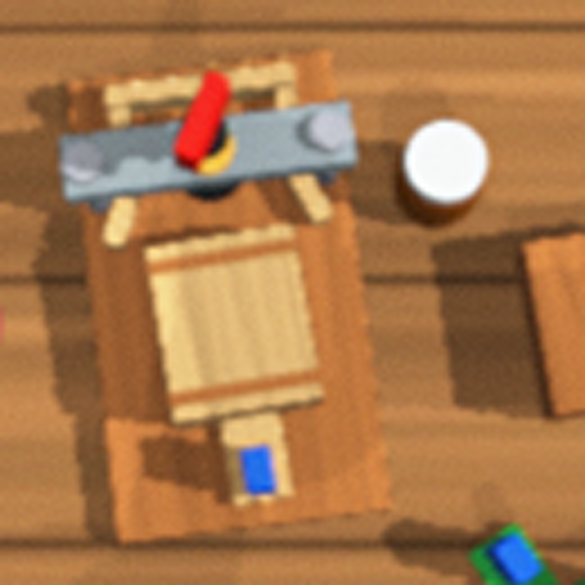

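View pics/sc.png

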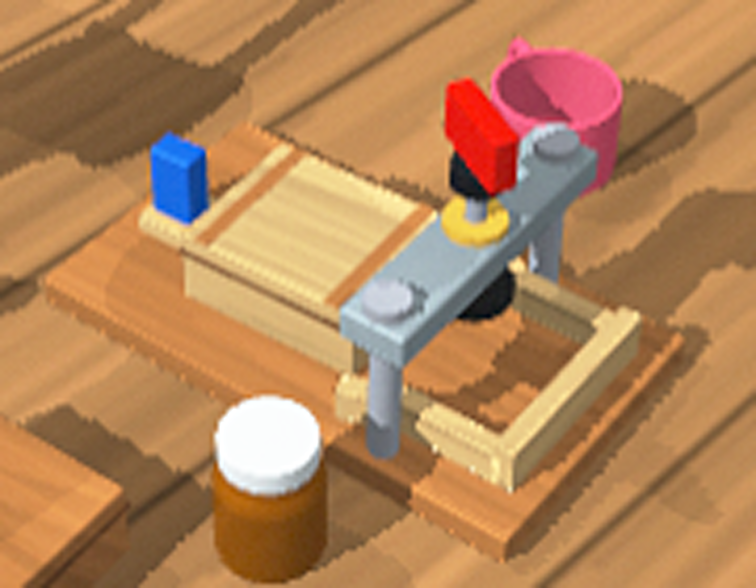

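The crops confirm it: the pale wooden box on the bed carries the blue fin (top crop 257,470), and the green and grey boxes lie off the press. Next: press, mould and knob poses.

Run:
```python
from h import *
np.set_printoptions(precision=4,suppress=True)
t=cam("top"); s=cam("scene")
def rect(xy):
    (c,wh,a)=cv2.minAreaRect((xy*1000).astype(np.float32)); return np.array(c)/1000,wh,a
for n,r in(("top",t),("scene",s)):
    H=hsv(r); p,x=cloud(r,np.ones(r["depth"].shape,bool))
    hh=H[p[:,1],p[:,0]].astype(int); near=(np.abs(x[:,0]-.58)<.22)&(np.abs(x[:,1]-.01)<.14)
    red=((hh[:,0]<6)|(hh[:,0]>176))&(hh[:,1]>200)
    b=near&(x[:,2]>.118)&(x[:,2]<.131)&(hh[:,1]<90)
    print(n,"beam",rect(x[b][:,:2]),x[b].mean(0),b.sum())
    m=near&(x[:,2]>.062)&(x[:,2]<.077)&(x[:,0]<.64)&(hh[:,0]<30)&(hh[:,2]>120)
    m&=(np.abs(x[:,1]-.015)<.08)
    print(n,"mould",rect(x[m][:,:2]),x[m].mean(0),m.sum())
    k=near&red&(x[:,2]>.198)
    print(n,"knob",rect(x[k][:,:2]),x[k].mean(0),x[k][:,2].max(),k.sum())
c=np.array([[68,83],[330,52],[388,508],[120,540]])/4.5+[260,130]-.39
P=plane(t,c,.02); print("bed",P, "edges",np.degrees(np.arctan2(*(P[0]-P[3])[[1,0]])),np.degrees(np.arctan2(*(P[1]-P[2])[[1,0]])),P[0]-P[3])
c=np.array([[60,137],[350,103],[357,160],[68,200]])/4.5+[260,130]-.39
P=plane(t,c,.125);print("beam",P,P.mean(0))
c=np.array([[147,250],[293,228],[322,390],[173,422]])/4.5+[260,130]-.39
P=plane(t,c,.070);print("mould",P,P.mean(0))
c=np.array([[107,98],[293,76]])/4.5+[260,130]-.39
P=plane(t,c,.05);print("stop near/top edge(crop)",P)
```

```text
top beam (array([0.6535, 0.0299]), (43.25349807739258, 189.69921875), 7.634582042694092) [0.6515 0.0295 0.1256] 668
top mould (array([0.5496, 0.0139]), (120.08247375488281, 100.62303924560547), 9.78966236114502) [0.5488 0.0138 0.0709] 1314
top knob (array([0.6531, 0.0302]), (16.022632598876953, 54.22863006591797), 69.17972564697266) [0.6521 0.03   0.205 ] 0.20918644355481786 113
scene beam (array([0.6551, 0.0305]), (43.42583465576172, 192.42315673828125), 7.2522759437561035) [0.6609 0.017  0.1237] 820
scene mould (array([0.5464, 0.0141]), (113.63406372070312, 106.94606018066406), 9.112114906311035) [0.5479 0.0107 0.0681] 1321
scene knob (array([0.6533, 0.0307]), (17.04220962524414, 58.956138610839844), 68.63456726074219) [0.6555 0.0286 0.2025] 0.2064092309841138 137
bed [[ 0.7305  0.1347  0.02  ]
 [ 0.7526 -0.0528  0.02  ]
 [ 0.428  -0.0904  0.02  ]
 [ 0.406   0.0932  0.02  ]] edges 7.279239721599366 6.60409586583631 [0.3245 0.0415 0.    ]
beam [[ 0.6619  0.1258  0.125 ]
 [ 0.6838 -0.0618  0.125 ]
 [ 0.6459 -0.066   0.125 ]
 [ 0.6201  0.1199  0.125 ]] [0.6529 0.0295 0.125 ]
mould [[ 0.5983  0.0729  0.07  ]
 [ 0.6132 -0.0253  0.07  ]
 [ 0.5035 -0.0442  0.07  ]
 [ 0.4823  0.0544  0.07  ]] [0.5493 0.0144 0.07  ]
stop near/top edge(crop) [[ 0.7103  0.1034  0.05  ]
 [ 0.7255 -0.0259  0.05  ]]
```

Press origin ≈ (0.6535, 0.030), yaw ≈ 7.3°. The mould is about 105 mm short, at yaw ≈ 9.8°, with its fin at ≈ (0.450, -0.002). The sizes agree: beam 43×190, mould 120×100, bar 16×54. I'll move above the fin now.

```bash
python3 -m crank '[[0.025,0.059,0,0,0,-0.0084,0],[0.025,0.059,0,0,0,-0.0084,0],[0.025,0.059,0,0,0,-0.0084,0],[0.025,0.059,0,0,0,-0.0084,0],[0.025,0.059,0,0,0,-0.0084,0],[0.025,0.059,0,0,0,-0.0084,0],[0.025,0.059,0,0,0,-0.0084,0],[0.025,0.059,0,0,0,-0.0084,0],[0.025,0.059,0,0,0,-0.0084,0],[0.025,0.059,0,0,0,-0.0084,0],[0.024,0.059,0,0,0,-0.0084,0],[0,0,0,0,0,0,0]]' 15
python3 - <<'E'
from h import *
o=get_obs();print(o)
w,x,y,z=o['tcp_rot'];print(np.degrees(R.from_quat([x,y,z,w]).as_matrix()))
E
```

```text
time_s: 1.8
ee_pos: [0.4443, -0.0144, 0.239]
tcp_rot: [-0.0, 0.996, 0.089, 0.0]
ft_force: [-0.4, -0.6, 0.2]
gripper_width: 0.0881
{'time_s': 1.8, 'qpos': array([-8.91085997e-02, -1.85873105e-01,  2.06979102e+00,  1.03813784e-03,
        1.25709816e+00,  1.30245086e+00]), 'joint_vel': array([-0.08411569, -0.01256485,  0.01961945, -0.04262538,  0.01464562,
       -0.04461863]), 'joint_torque': array([  1.70897987, -25.09702206, -35.99769115,   0.45424903,
        -0.21183563,   0.39000931]), 'ee_pos': array([ 0.4442994 , -0.01435948,  0.23896868]), 'tcp_rot': array([-4.34666459e-04,  9.96001102e-01,  8.93391163e-02,  3.71484172e-04]), 'ft_force': array([-0.4095337 , -0.62286756,  0.1774327 ]), 'ft_torque': array([0.00870677, 0.0009183 , 0.00564245]), 'gripper_width': 0.08806644506081551}
[[ 5.63811537e+01  1.01965884e+01  3.79488200e-02]
 [ 1.01965514e+01 -5.63811479e+01  5.34129980e-02]
 [ 4.68486232e-02 -4.58068532e-02 -5.72957420e+01]]
```

```bash
python3 -m crank '[[0.006,0.012,-0.04,0,0,-0.007,0],[0,0,-0.05,0,0,0,0],[0,0,-0.05,0,0,0,0],[0,0,-0.03,0,0,0,0],[0,0,-0.019,0,0,0,0],[0,0,0,0,0,0,0],[0,0,0,0,0,0,0]]' 15
python3 - <<'E'
from h import *
o=get_obs();w,x,y,z=o['tcp_rot'];m=R.from_quat([x,y,z,w]).as_matrix();print(np.degrees(np.arctan2(m[1,0],m[0,0])),o['ft_force'],o['ft_torque'],o['ee_pos'])
s=cam("scene");cv2.imwrite("pics/s2.png",cv2.resize(s["color"][100:300,200:440],None,fx=3.3,fy=3,interpolation=cv2.INTER_CUBIC))
E
```

```text
time_s: 2.68
ee_pos: [0.45, -0.007, 0.0505]
tcp_rot: [0.0, 0.997, 0.082, 0.001]
ft_force: [0.5, 0.5, 0.8]
gripper_width: 0.0882
9.368390694982146 [0.53738107 0.48010863 0.82032357] [-0.00160762 -0.03925532  0.03258826] [ 0.44998173 -0.00702642  0.05054843]
```

```bash
sleep 2
```

```text
(no output)
```

View pics/s2.png

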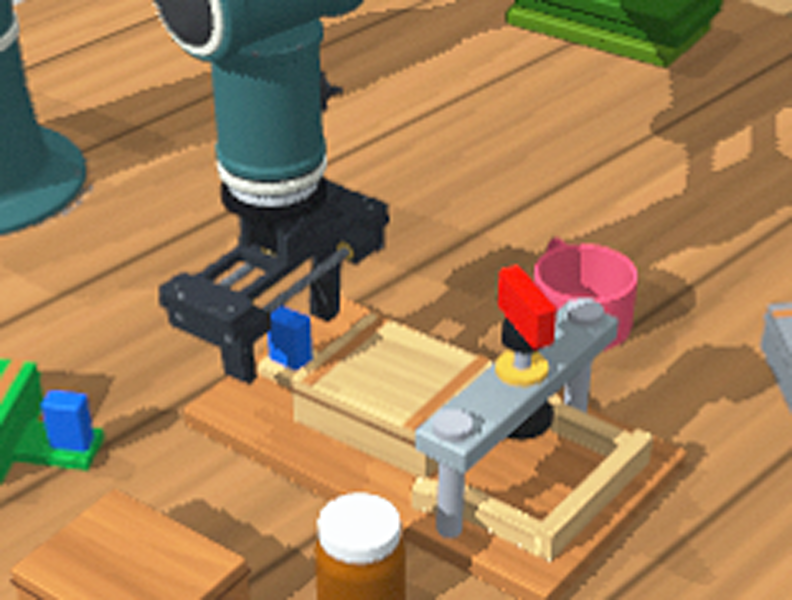

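The fingers straddle the fin, at crop (290,337). I'll nudge +y and close.

```bash
python3 -m crank '[[0,0.0045,0,0,0,0,0],[0,0,0,0,0,0,0.6],[0,0,0,0,0,0,1],[0,0,0,0,0,0,1],[0,0,0,0,0,0,1],[0,0,0,0,0,0,1],[0,0,0,0,0,0,1]]' 20
python3 - <<'E'
from h import *
o=get_obs();w,x,y,z=o['tcp_rot'];m=R.from_quat([x,y,z,w]).as_matrix();print(np.degrees(np.arctan2(m[1,0],m[0,0])),o['ft_force'],o['ft_torque'],o['ee_pos'])
E
```

```text
time_s: 3.6
ee_pos: [0.4494, -0.0018, 0.0496]
tcp_rot: [-0.0, 0.997, 0.082, -0.0]
ft_force: [-0.7, 0.8, -0.0]
gripper_width: 0.0306
9.417928026964985 [-0.6959267   0.81342674 -0.04469335] [0.03979246 0.02677344 0.03065592] [ 0.44936156 -0.00179648  0.04964296]
```

```bash
python3 -m crank '[[0,0,0,0,0,0,1],[0,0,0,0,0,0,1],[0,0,0,0,0,0,1]]' 20
python3 - <<'E'
from h import *
o=get_obs();w,x,y,z=o['tcp_rot'];m=R.from_quat([x,y,z,w]).as_matrix();print(np.degrees(np.arctan2(m[1,0],m[0,0])),o['ft_force'],o['ft_torque'],o['ee_pos'])
c,s=np.cos(np.radians(7.3)),np.sin(np.radians(7.3))
# target tcp: fin home = press (-.1,0)
p=np.array([.6535,.030])-.1*np.array([c,s]); print("home tcp",p, p-o['ee_pos'][:2])
d=o['ee_pos'][:2]-np.array([.6535,.030]);print("tcp in press",c*d[0]+s*d[1],-s*d[0]+c*d[1])
E
```

```text
time_s: 3.98
ee_pos: [0.4493, -0.0017, 0.0497]
tcp_rot: [-0.0, 0.997, 0.082, -0.0]
ft_force: [-0.3, 0.7, 0.5]
gripper_width: 0.0198
9.43581200166917 [-0.3208782   0.7068342   0.53870713] [0.13071003 0.0500106  0.15085852] [ 0.44934512 -0.00173416  0.04967403]
home tcp [0.55431056 0.01729354] [0.10496544 0.0190277 ]
tcp in press -0.20653238422077996 -0.005536079889765368
```

```bash
python3 -m crank '[[0.004,0.002,0,0,0,-0.006,1],[0.004,0.002,0,0,0,-0.006,1],[0.004,0.002,0,0,0,-0.006,1],[0.005,0.002,0,0,0,-0.006,1],[0.005,0.001,0,0,0,-0.006,1],[0.005,0.001,0,0,0,-0.006,1],[0.005,0.0007,0,0,0,0,1],[0.005,0.0006,0,0,0,0,1],[0.005,0.0006,0,0,0,0,1],[0.005,0.0006,0,0,0,0,1]]' 20
cat > st.py <<'E'
from h import *
o=get_obs();w,x,y,z=o['tcp_rot'];m=R.from_quat([x,y,z,w]).as_matrix()
c,s=np.cos(np.radians(7.3)),np.sin(np.radians(7.3))
d=o['ee_pos'][:2]-np.array([.6535,.030])
np.set_printoptions(precision=3,suppress=True)
print("t",o['time_s'],"yaw",round(np.degrees(np.arctan2(m[1,0],m[0,0])),2),"F",o['ft_force'],"T",o['ft_torque'],"tcp",o['ee_pos'],"press",c*d[0]+s*d[1],-s*d[0]+c*d[1],"q6",o['qpos'][5],'j6T',o['joint_torque'][5],"w",o['gripper_width'])
E
python3 st.py
```

```text
time_s: 5.22
ee_pos: [0.4937, 0.0105, 0.0496]
tcp_rot: [-0.0, 0.998, 0.064, -0.003]
ft_force: [-8.9, -0.7, 9.4]
gripper_width: 0.0198
t 5.225 yaw 7.35 F [-8.864 -0.749  9.396] T [-0.111  1.369 -0.085] tcp [0.494 0.011 0.05 ] press -0.1610269425557913 0.0009909383773437988 q6 1.4142574683227234 j6T -0.0013172311446396634 w 0.019782057840801278
```

```bash
python3 - <<'E'
from h import *
s=cam("scene");cv2.imwrite("pics/s3.png",cv2.resize(s["color"][120:300,240:440],None,fx=4,fy=3.3,interpolation=cv2.INTER_CUBIC)[:, :800])
s=cam("top");cv2.imwrite("pics/t3.png",cv2.resize(s["color"][120:260,250:390],None,fx=4.2,fy=4.2,interpolation=cv2.INTER_CUBIC))
E
sleep 2
```

```text
(no output)
```

View pics/s3.png

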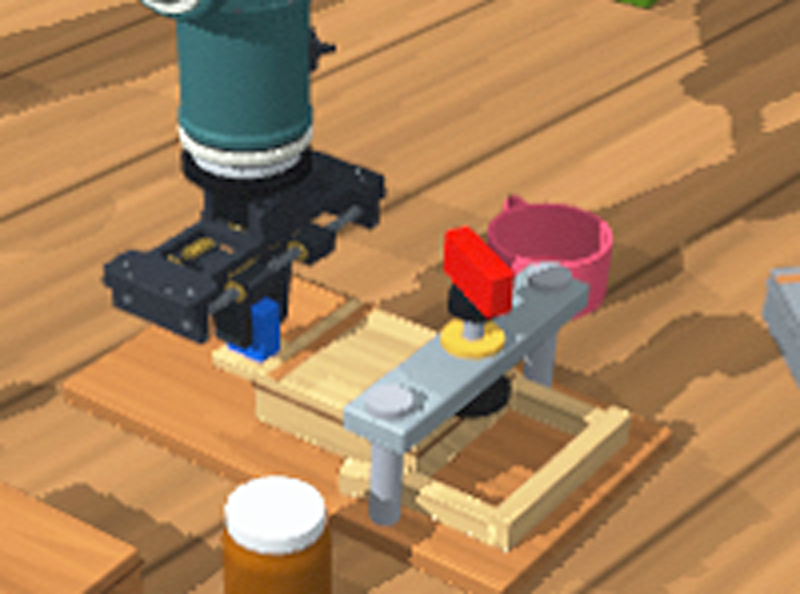

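View pics/t3.png

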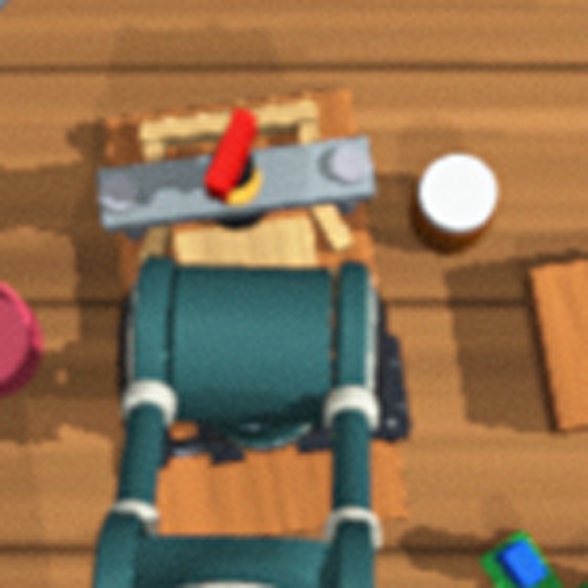

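The mould front is centred between the flares (top crop 173–313, y≈225). I'll keep pushing in stages.

```bash
python3 -m crank '[[0.005,0.0005,0,0,0,0,1],[0.005,0.0005,0,0,0,0,1],[0.005,0.0006,0,0,0,0,1],[0.005,0.0006,0,0,0,0,1],[0.005,0.0006,0,0,0,0,1],[0.005,0.0006,0,0,0,0,1]]' 20
python3 st.py
```

```text
time_s: 6.08
ee_pos: [0.5239, 0.014, 0.0497]
tcp_rot: [-0.0, 0.998, 0.064, -0.003]
ft_force: [-9.2, -1.0, 10.0]
gripper_width: 0.02
t 6.075 yaw 7.35 F [-9.221 -0.967  9.96 ] T [-0.104  1.257 -0.017] tcp [0.524 0.014 0.05 ] press -0.1305853426756894 0.0005632068140114105 q6 1.4222850686325532 j6T -0.0010516320980968885 w 0.020008125168758734
```

Smooth, with no side force. About 30 mm to go; I'll slow down near the end.

```bash
python3 -m crank '[[0.005,0.0006,0,0,0,0,1],[0.005,0.0006,0,0,0,0,1],[0.005,0.0006,0,0,0,0,1],[0.004,0.0005,0,0,0,0,1],[0.003,0.0004,0,0,0,0,1]]' 20
python3 st.py
```

```text
time_s: 6.7
ee_pos: [0.5459, 0.0167, 0.0497]
tcp_rot: [-0.0, 0.998, 0.064, -0.003]
ft_force: [-8.3, -0.6, 10.7]
gripper_width: 0.02
t 6.7 yaw 7.35 F [-8.319 -0.597 10.679] T [-0.034  1.324  0.003] tcp [0.546 0.017 0.05 ] press -0.10846454921339738 0.00045394316007734206 q6 1.4279628951808456 j6T 0.020669010118581355 w 0.020033019450369376
```

```bash
python3 -m crank '[[0.0015,0.0002,0,0,0,0,1],[0.0015,0.0002,0,0,0,0,1],[0.0015,0.0002,0,0,0,0,1]]' 20
python3 st.py
python3 -m crank '[[0.001,0.0001,0,0,0,0,1],[0.001,0.0001,0,0,0,0,1]]' 20
python3 st.py
```

```text
time_s: 7.08
ee_pos: [0.5502, 0.0173, 0.0496]
tcp_rot: [-0.0, 0.998, 0.064, -0.003]
ft_force: [-7.9, -1.0, 9.1]
gripper_width: 0.02
t 7.075 yaw 7.35 F [-7.887 -0.974  9.068] T [-0.036  1.305  0.019] tcp [0.55  0.017 0.05 ] press -0.10407391961676267 0.0004782067863151728 q6 1.4291905817514716 j6T 0.022795774857513607 w 0.01999181799307482
time_s: 7.32
ee_pos: [0.5522, 0.0175, 0.0497]
tcp_rot: [-0.0, 0.998, 0.064, -0.003]
ft_force: [-9.5, -0.9, 10.7]
gripper_width: 0.0199
t 7.325 yaw 7.35 F [-9.487 -0.945 10.655] T [-0.051  1.299  0.009] tcp [0.552 0.017 0.05 ] press -0.10211577736432523 0.00045149259656291664 q6 1.4295690430426127 j6T 0.032800259068608284 w 0.019892785115818802
```

```bash
for i in 1; do python3 -m crank '[[0.0008,0.0001,0,0,0,0,1],[0.0008,0.0001,0,0,0,0,1]]' 20; done
python3 st.py
python3 -m crank '[[0.0008,0.0001,0,0,0,0,1]]' 20
python3 st.py
```

```text
time_s: 7.58
ee_pos: [0.5529, 0.0176, 0.0496]
tcp_rot: [-0.0, 0.998, 0.064, -0.004]
ft_force: [-12.7, -1.4, 13.5]
gripper_width: 0.0197
t 7.575 yaw 7.35 F [-12.738  -1.446  13.494] T [-0.211  1.869  0.036] tcp [0.553 0.018 0.05 ] press -0.10140908039684174 0.0004411133716053176 q6 1.429935802546012 j6T 0.044834918808192015 w 0.01971972704820412
time_s: 7.7
ee_pos: [0.5529, 0.0176, 0.0496]
tcp_rot: [0.0, 0.998, 0.064, -0.005]
ft_force: [-14.9, -1.3, 15.6]
gripper_width: 0.0202
t 7.7 yaw 7.37 F [-14.894  -1.307  15.611] T [-0.219  2.198  0.052] tcp [0.553 0.018 0.05 ] press -0.10138376583294283 0.0004677496727091262 q6 1.4300920891429785 j6T 0.06759173702448606 w 0.020204706480608875
```

The mould has stopped advancing and the force is rising, so it is home at press x -0.101. I'll press slightly more, hold, then release and look.

```bash
python3 -m crank '[[0.0008,0.0001,0,0,0,0,1],[0,0,0,0,0,0,1],[0,0,0,0,0,0,1]]' 20; python3 st.py
python3 -m crank '[[-0.0012,-0.0002,0,0,0,0,1],[0,0,0,0,0,0,0.85],[0,0,0,0,0,0,0.6],[0,0,0,0,0,0,0.3],[0,0,0,0,0,0,0.3],[0,0,0.04,0,0,0,0.3],[0,0,0.06,0,0,0,0.3],[-0.03,0,0.06,0,0,0,0.2],[-0.05,0,0.04,0,0,0,0.2],[-0.04,0,0,0,0,0,0.2]]' 20
python3 - <<'E'
from h import *
s=cam("scene");cv2.imwrite("pics/s4.png",cv2.resize(s["color"][170:310,245:425],None,fx=4.2,fy=4.2,interpolation=cv2.INTER_CUBIC))
s=cam("top");cv2.imwrite("pics/t4.png",cv2.resize(s["color"][120:260,250:390],None,fx=4.2,fy=4.2,interpolation=cv2.INTER_CUBIC))
E
python3 st.py
```

```text
time_s: 8.07
ee_pos: [0.553, 0.0176, 0.0496]
tcp_rot: [0.0, 0.998, 0.064, -0.006]
ft_force: [-16.2, -1.6, 15.0]
gripper_width: 0.0192
t 8.075 yaw 7.37 F [-16.175  -1.6    14.967] T [-0.314  2.383  0.092] tcp [0.553 0.018 0.05 ] press -0.10130166216317624 0.00045381912116881223 q6 1.4302254580739386 j6T 0.07352879969403148 w 0.019225900446254586
time_s: 9.32
ee_pos: [0.4416, 0.0178, 0.2491]
tcp_rot: [0.0, 0.998, 0.064, 0.004]
ft_force: [0.2, -0.2, -0.2]
gripper_width: 0.0707
t 9.425 yaw 7.36 F [-0.279  0.514  0.273] T [-0.007  0.044 -0.006] tcp [0.438 0.018 0.245] press -0.21562060209193876 0.01543788208091424 q6 1.4263094159658931 j6T -0.008455326897092164 w 0.07044631916373588
```

```bash
sleep 6
```

```text
(no output)
```

View pics/s4.png

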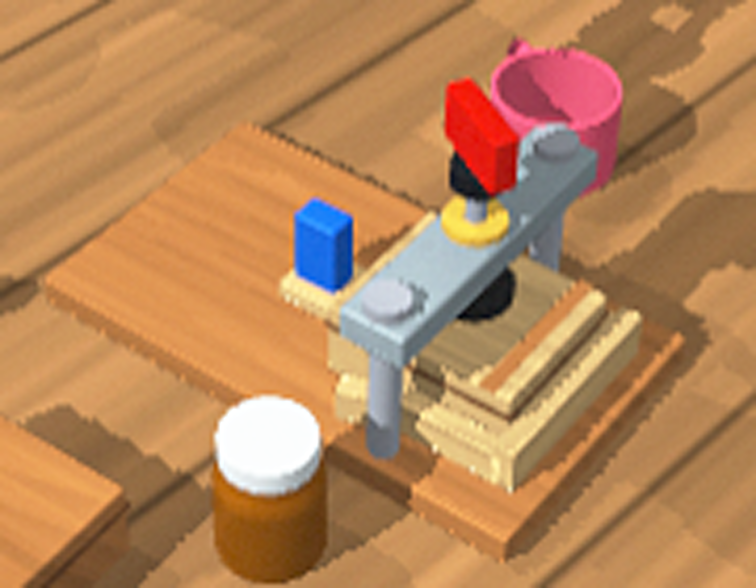

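View pics/t4.png

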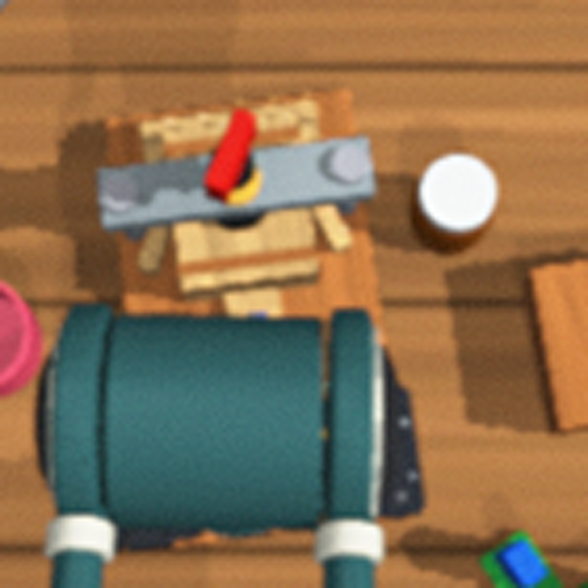

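The scene view shows the mould under the pad, its front edge behind the stop bar at crop (500,410) and the fin at (323,245). I'll check numerically using the fin and the top edges.

Run:
```python
from h import *
np.set_printoptions(precision=4,suppress=True)
c,s_=np.cos(np.radians(7.3)),np.sin(np.radians(7.3))
P=lambda x:np.c_[c*(x[:,0]-.6535)+s_*(x[:,1]-.03),-s_*(x[:,0]-.6535)+c*(x[:,1]-.03),x[:,2]]
s=cam("scene");H=hsv(s)
blue=(H[...,0]>100)&(H[...,0]<125)&(H[...,1]>180)&(H[...,2]>60); blue[:, :270]=0; blue[:,360:]=0
p,x=cloud(s,blue);x=P(x);print("fin ext",np.percentile(x,2,0),np.percentile(x,98,0))
# far top edge of mould & stop near
p,x=cloud(s,np.ones(s["depth"].shape,bool));y=P(x)
for lo,hi in((.064,.078),(.044,.056)):
    m=(y[:,2]>lo)&(y[:,2]<hi)&(y[:,0]>.0)&(y[:,0]<.1)&(abs(y[:,1])<.045)
    print(lo,"x range",np.percentile(y[m][:,0],[0,1,50,99,100]),m.sum())
# near edge of mould in top
t=cam("top");p,x=cloud(t,np.ones(t["depth"].shape,bool));y=P(x)
m=(y[:,2]>.064)&(y[:,2]<.078)&(y[:,0]>-.09)&(y[:,0]<-.02)&(abs(y[:,1])<.045)
print("top near edge",np.percentile(y[m][:,0],[0,1,5]),m.sum())
m=(y[:,2]>.064)&(y[:,2]<.078)&(y[:,0]>.02)&(y[:,0]<.1)&(abs(y[:,1])<.04); print("top far edge",np.percentile(y[m][:,0],[95,99,100]))
m=(y[:,2]>.044)&(y[:,2]<.056)&(y[:,0]>.02)&(y[:,0]<.1)&(abs(y[:,1])<.04); print("stop top",np.percentile(y[m][:,0],[0,1,5,95,99,100]))
```

```text
fin ext [-0.1113 -0.0126  0.0354] [-0.0838  0.0073  0.0805]
0.064 x range [0.002  0.0038 0.0369 0.0606 0.0613] 631
0.044 x range [0.0585 0.0592 0.0673 0.0749 0.0759] 232
top near edge [-0.0605 -0.0601 -0.0589] 391
top far edge [0.0584 0.0596 0.0607]
stop top [0.0652 0.0658 0.0663 0.0744 0.0746 0.0747]
```

The mould spans press x -60.5…+60.7 mm, so it is home. Now the knob bar: long axis at -21°/159°, so the tool goes to yaw 159° above (0.6533, 0.0302).

```bash
python3 -m crank '[[0.018,0.001,0.002,0,0,0.18,0.2],[0.018,0.001,0,0,0,0.18,0.2],[0.018,0.001,0,0,0,0.18,0.2],[0.018,0.001,0,0,0,0.18,0.2],[0.018,0.001,0,0,0,0.18,0.2],[0.018,0.001,0,0,0,0.18,0.2],[0.018,0.001,0,0,0,0.18,0.2],[0.018,0.001,0,0,0,0.18,0.2],[0.018,0.001,0,0,0,0.18,0.2],[0.018,0.001,0,0,0,0.18,0.2],[0.018,0.001,0,0,0,0.18,0.2],[0.017,0.001,0,0,0,0.18,0.2]]' 25; python3 st.py
```

```text
time_s: 11.02
ee_pos: [0.6569, 0.0298, 0.2449]
tcp_rot: [-0.001, 0.411, 0.912, -0.0]
ft_force: [0.9, -0.4, -0.5]
gripper_width: 0.0706
t 11.025 yaw 131.45 F [ 0.914 -0.385 -0.506] T [-0.041 -0.137  0.019] tcp [0.657 0.03  0.245] press 0.0033670802405010173 -0.0005944406949878291 q6 -0.7159052346098521 j6T 1.4936292171478271 w 0.07057044449579852
```

```bash
python3 -m crank '[[-0.0036,0.0004,0,0,0,0.16,0.2],[0,0,0,0,0,0.16,0.2],[0,0,0,0,0,0.16,0.2],[0,0,0,0,0,0,0.2],[0,0,0,0,0,0,0.2]]' 25; python3 st.py
python3 - <<'E'
from h import *
s=cam("scene");cv2.imwrite("pics/s5.png",cv2.resize(s["color"][120:270,280:440],None,fx=4,fy=4,interpolation=cv2.INTER_CUBIC))
E
```

```text
time_s: 11.65
ee_pos: [0.6521, 0.0302, 0.2457]
tcp_rot: [-0.0, 0.187, 0.982, -0.0]
ft_force: [-0.4, 0.2, 0.1]
gripper_width: 0.0707
t 11.65 yaw 158.46 F [-0.359  0.194  0.103] T [-0.008 -0.13  -0.015] tcp [0.652 0.03  0.246] press -0.0014067125607292762 0.00039214591278725994 q6 -1.1867526763176661 j6T -0.0003952160113840364 w 0.07074170285774815
```

```bash
sleep 4
```

```text
(no output)
```

View pics/s5.png

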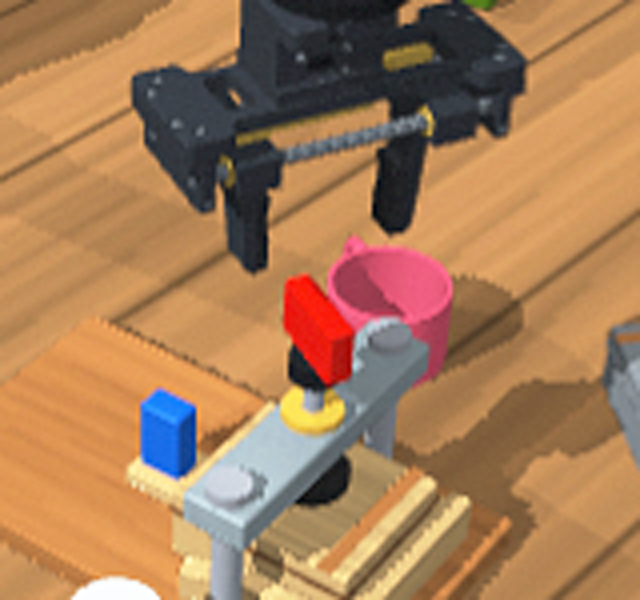

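The gripper is above the red bar (crop 320,330) and its jaws are across the thickness. Descending and closing.

```bash
python3 -m crank '[[0.0012,0,-0.03,0,0,0.005,0.2],[0,0,-0.03,0,0,0,0.2],[0,0,-0.016,0,0,0,0.4],[0,0,0,0,0,0,0.6],[0,0,0,0,0,0,1],[0,0,0,0,0,0,1],[0,0,0,0,0,0,1],[0,0,0,0,0,0,1],[0,0,0,0,0,0,1],[0,0,0,0,0,0,1]]' 25; python3 st.py
```

```text
time_s: 12.95
ee_pos: [0.6538, 0.0315, 0.1716]
tcp_rot: [0.001, 0.183, 0.983, 0.001]
ft_force: [2.0, 5.3, 1.0]
gripper_width: 0.0152
t 12.95 yaw 158.9 F [2.028 5.323 1.048] T [ 0.728 -0.449 -0.082] tcp [0.654 0.032 0.172] press 0.00044549602212722885 0.0015000551648329502 q6 -1.1943167807343982 j6T -0.06345335394144058 w 0.015215853844447794
```

```bash
python3 -m crank '[[0.0006,0.0015,0,0,0,0,1],[0,0,-0.0004,0,0,-0.16,1],[0,0,-0.0004,0,0,-0.16,1],[0,0,-0.0004,0,0,-0.16,1],[0,0,-0.0004,0,0,-0.16,1]]' 25; python3 st.py
```

```text
time_s: 13.58
ee_pos: [0.6535, 0.0312, 0.1701]
tcp_rot: [0.0, 0.485, 0.874, -0.0]
ft_force: [-1.9, -0.2, 4.7]
gripper_width: 0.016
t 13.575 yaw 121.95 F [-1.916 -0.25   4.704] T [0.003 0.074 0.071] tcp [0.653 0.031 0.17 ] press 0.00013188585480405598 0.0012168831751769888 q6 -0.5469621209073309 j6T -1.279132068157196 w 0.01604679530961689
```

```bash
python3 -m crank '[[0,0,-0.0003,0,0,-0.12,1],[0,0,-0.0003,0,0,-0.12,1]]' >/dev/null; python3 st.py
python3 -m crank '[[0,0,-0.0003,0,0,-0.12,1],[0,0,-0.0003,0,0,-0.12,1]]' >/dev/null; python3 st.py
python3 -m crank '[[0,0,-0.0003,0,0,-0.12,1],[0,0,-0.0003,0,0,-0.12,1]]' >/dev/null; python3 st.py
python3 -m crank '[[0,0,-0.0003,0,0,-0.12,1],[0,0,-0.0003,0,0,-0.12,1]]' >/dev/null; python3 st.py
```

```text
t 13.825 yaw 108.27 F [-1.992  0.034  4.214] T [-0.043  0.171  0.089] tcp [0.653 0.031 0.169] press -5.415319293561419e-05 0.0011860032999582264 q6 -0.3083045198139814 j6T -0.946502722799778 w 0.015886628225353933
t 14.075 yaw 94.52 F [-2.245  0.954  4.623] T [-0.056  0.234  0.015] tcp [0.653 0.031 0.169] press -0.00023319020377081607 0.0011688003961359459 q6 -0.06829262077462708 j6T -0.9486978873610497 w 0.015941843903941162
t 14.325 yaw 80.77 F [-2.377  0.092  5.88 ] T [-0.048  0.397  0.056] tcp [0.653 0.031 0.168] press -0.0004241624203206693 0.0011839115443557599 q6 0.17169162038922486 j6T -0.9494814276695251 w 0.015686524873785423
t 14.575 yaw 67.02 F [-3.705  0.52   5.91 ] T [-0.01   0.563  0.052] tcp [0.653 0.031 0.168] press -0.000613059371197199 0.0012633797057776048 q6 0.4116744922600718 j6T -0.9500826895236969 w 0.0154396592056801
```

```bash
python3 -m crank '[[-0.0006,0,-0.0003,0,0,-0.12,1],[0,0,-0.0003,0,0,-0.12,1]]' >/dev/null; python3 st.py
python3 -m crank '[[-0.0004,0,-0.0003,0,0,-0.12,1],[0,0,-0.0003,0,0,-0.12,1]]' >/dev/null; python3 st.py
python3 -m crank '[[0,0,-0.0003,0,0,-0.12,1],[0,0,-0.0003,0,0,-0.12,1]]' >/dev/null; python3 st.py
python3 -m crank '[[0,0,-0.0003,0,0,-0.12,1],[0,0,-0.0003,0,0,-0.12,1]]' >/dev/null; python3 st.py
```

```text
t 14.825 yaw 53.27 F [-3.221  0.225  5.228] T [0.048 0.389 0.082] tcp [0.653 0.031 0.167] press -0.0007592336160680001 0.0013922814838421063 q6 0.6517194019582513 j6T -0.9287484548985958 w 0.01595637149253865
t 15.075 yaw 39.55 F [-1.923  0.929  6.949] T [0.144 0.379 0.306] tcp [0.652 0.031 0.167] press -0.0008827586295980913 0.0015138446746846182 q6 0.8912510103564287 j6T -0.6889381818473339 w 0.01587293158708566
t 15.325 yaw 25.81 F [-2.638  1.451  6.661] T [0.241 0.42  0.391] tcp [0.652 0.032 0.166] press -0.0009591877593015851 0.0016785947477829617 q6 1.1310543809455635 j6T -0.6310746073722839 w 0.01614172351129277
t 15.575 yaw 12.07 F [-3.232  1.012  6.564] T [0.258 0.386 0.381] tcp [0.652 0.032 0.166] press -0.0010108888331041256 0.001864411595778615 q6 1.371008398298888 j6T -0.6129880249500275 w 0.015907933139393673
```

The bite is clear: torque went from 0.08 to 0.31 N m between yaw 53° and 40°, so the jump ended at about 44–50°. A quarter turn on is yaw ≈ -42°, which j6 can reach (2.32 < 2.55). I'll finish in this same grip.

```bash
python3 -m crank '[[0,0,-0.0003,0,0,-0.12,1],[0,0,-0.0003,0,0,-0.12,1]]' >/dev/null; python3 st.py
python3 -m crank '[[0,0,-0.0003,0,0,-0.12,1],[0,0,-0.0003,0,0,-0.12,1]]' >/dev/null; python3 st.py
python3 -m crank '[[0,0,-0.0003,0,0,-0.12,1],[0,0,-0.0003,0,0,-0.12,1]]' >/dev/null; python3 st.py
```

```text
t 15.825 yaw -1.68 F [-2.82   1.452  6.569] T [0.38  0.473 0.428] tcp [0.652 0.032 0.165] press -0.0009859218978483363 0.002045642293762636 q6 1.610959992242533 j6T -0.5948633328080177 w 0.016078779909236382
t 16.075 yaw -15.43 F [-2.842  3.938  7.786] T [0.484 0.454 0.417] tcp [0.652 0.032 0.165] press -0.0009272318886537003 0.0022059018304916274 q6 1.850963958072474 j6T -0.5768460407853127 w 0.015510219549569482
t 16.325 yaw -29.18 F [-2.644  2.624  6.901] T [0.667 0.406 0.471] tcp [0.652 0.032 0.164] press -0.0008496356805685865 0.002368030500442167 q6 2.090896308821687 j6T -0.5592230334877968 w 0.01588662711934078
```

```bash
python3 -m crank '[[0,0,-0.0003,0,0,-0.12,1],[0,0,-0.0003,0,0,-0.12,1],[0,0,0,0,0,0,1],[0,0,0,0,0,0,1]]' >/dev/null; python3 st.py
```

```text
t 16.825 yaw -42.78 F [-1.435  3.045  6.772] T [ 0.645  0.375 -0.029] tcp [0.652 0.032 0.164] press -0.0007079073242968691 0.002548310045402815 q6 2.3280336882555237 j6T -0.06922733271494508 w 0.015819664305813
```

At yaw -42.8° the knob is 85–95° past the bite. Releasing and lifting clear.

```bash
python3 -m crank '[[0,0,0,0,0,0,0.8],[0,0,0,0,0,0,0.5],[0,0,0,0,0,0,0.2],[0,0,0,0,0,0,0.2],[0,0,0,0,0,0,0.2],[0,0,0.03,0,0,0,0.2],[0,0,0.05,0,0,0,0.2],[0,0,0.05,0,0,0,0.2],[-0.06,0,0.02,0,0,0,0.2],[-0.06,0,0,0,0,0,0.2],[-0.06,0,0,0,0,0,0.2],[-0.06,0,0,0,0,0,0.2]]'; python3 st.py
python3 - <<'E'
from h import *
np.set_printoptions(precision=4,suppress=True)
c,s_=np.cos(np.radians(7.3)),np.sin(np.radians(7.3))
P=lambda x:np.c_[c*(x[:,0]-.6535)+s_*(x[:,1]-.03),-s_*(x[:,0]-.6535)+c*(x[:,1]-.03),x[:,2]]
for n in("top","scene"):
    r=cam(n);H=hsv(r);cv2.imwrite(f"pics/{n}6.png",cv2.resize(r["color"][120:300,240:440],None,fx=4,fy=3.3,interpolation=cv2.INTER_CUBIC))
    red=((H[...,0]<6)|(H[...,0]>176))&(H[...,1]>200)&(H[...,2]>100)
    p,x=cloud(r,red); k=(x[:,2]>.17)&(abs(x[:,0]-.65)<.08); x=x[k]; zt=np.percentile(x[:,2],97); x=x[x[:,2]>zt-.006]
    print(n,zt,cv2.minAreaRect((x[:,:2]*1000).astype(np.float32)))
    p,x=cloud(r,np.ones(r["depth"].shape,bool));y=P(x)
    m=(y[:,2]>.064)&(y[:,2]<.078)&(y[:,0]>.02)&(y[:,0]<.1)&(abs(y[:,1])<.04); print("far edge",np.percentile(y[m][:,0],[95,99,100]) if m.any() else None)
E
```

```text
time_s: 18.32
ee_pos: [0.4112, 0.0317, 0.3117]
tcp_rot: [-0.0, 0.931, -0.365, 0.0]
ft_force: [-0.3, 0.5, 1.3]
gripper_width: 0.0706
t 18.325 yaw -42.78 F [-0.278  0.509  1.34 ] T [ 0.063 -0.006 -0.001] tcp [0.411 0.032 0.312] press -0.24011457657165108 0.0324445588318813 q6 2.3339654992119314 j6T -0.01923274132423103 w 0.07059524404472353
top 0.19950627254927122 ((652.43603515625, 31.435766220092773), (14.30167007446289, 50.82686996459961), 47.57331085205078)
far edge [0.0587 0.0606 0.0611]
scene 0.19641243015782997 ((653.6140747070312, 30.690284729003906), (15.510241508483887, 58.49419021606445), 46.21973419189453)
far edge [0.0593 0.0603 0.0612]
```

```bash
sleep 4
```

```text
(no output)
```

View pics/scene6.png

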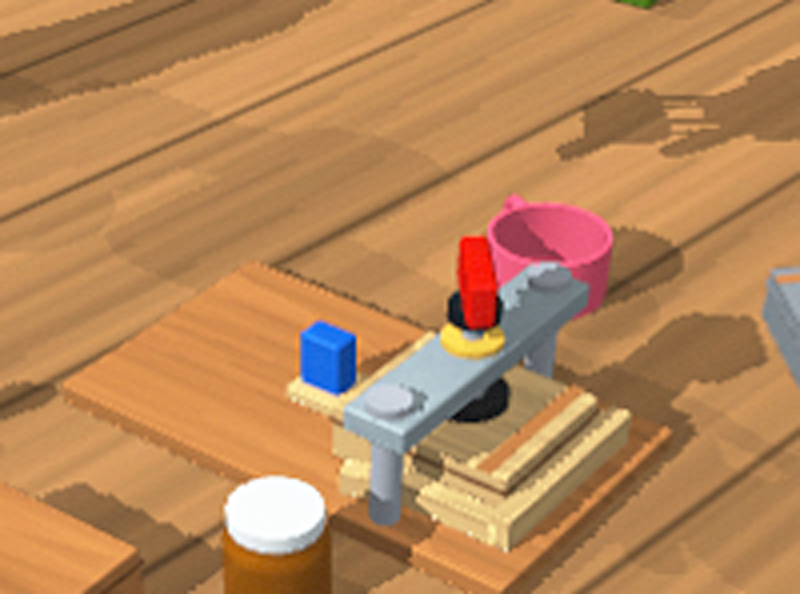

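View pics/top6.png

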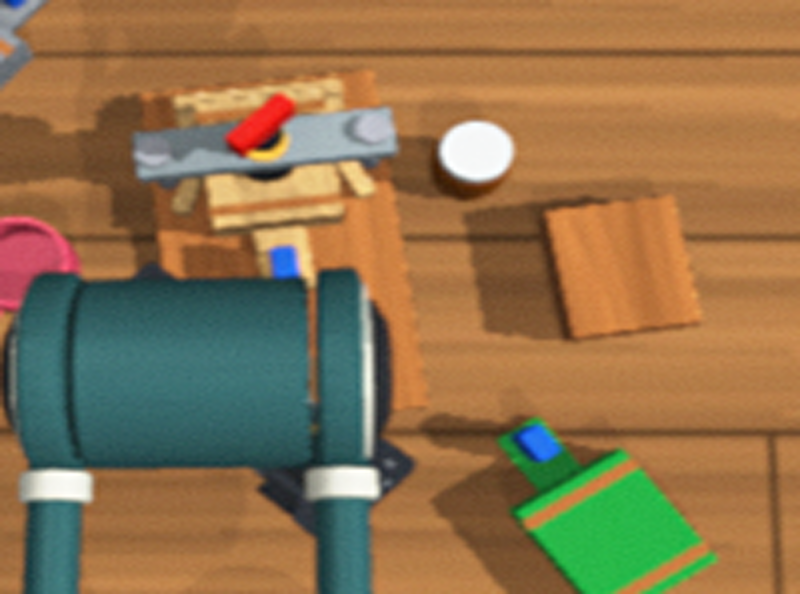

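The bar is at about -43° in both views, matching the tool (no slip). It sank about 8 mm against the expected 8.4 mm. The mould's far edge is at +60.6 mm, the bystanders stand where they were, and the arm is clear. Handing in.

```bash
python3 -m crank '[[0,0,0,0,0,0,0.2],[0,0,0,0,0,0,0.2]]'; python3 -c "
from plant import manip; print(manip.sign_off())"
```

```text
time_s: 18.68
ee_pos: [0.4143, 0.0317, 0.312]
tcp_rot: [-0.0, 0.931, -0.365, 0.0]
ft_force: [0.8, 0.7, 0.6]
gripper_width: 0.0703
the job is handed in; nothing more can be done
None
```

The mould is home against the back stop, the knob is a quarter turn past the bite and let go, and I handed the job in at about 18.7 s. The sign-off gives no verdict.

- **Mould:** I gripped the blue fin and slid the mould in slowly until it stopped. The peak wrist force along the slide was about 16 N, of which roughly 9 N was sliding friction. Afterwards the cameras put its ends at about -60.5 and +60.7 mm in press x, so it is home to within about 1 mm. The far edge had not moved after tightening.
- **Knob:** I turned it 202° clockwise in a single grip; it did not need several. The torque jumped from 0.08 to 0.31 N m between tool yaw 53° and 40°. I stopped at -43°, about 85–95° past the bite, where the moving torque was about 0.47 N m against the 0.45 expected. In both cameras the bar ended at about -43°, so it did not slip, and it sank about 8 mm against 8.4 mm expected.
- **Bystanders:** they looked unmoved in the last pictures, but I did not measure their positions. The arm ended clear of everything.
- **Checks that disagreed or were missing:** with the tool held still, the wrist torque read about 0 rather than the 0.2 N m described. The pad force could not be measured directly, so I inferred it from the angle and torque.

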